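# Draw the sagging bolt of the shoe-drying cage and hold its gate ajar

## Robot

A 7-joint arm with a two-finger parallel gripper is mounted at the origin on the work surface. World frame = base frame: x ahead of the robot, y to its left, z up, the work surface at z = 0. Lengths are in m, angles in rad, forces in N, time in s.
With the tool pointing down it reaches from about 0.425 to 0.925 m from the base axis. Payload 6.8 kg.
Tool frame: the origin (TCP) lies midway between the tips of the shut fingers; the grasp point (between the pads) lies 19 mm behind it; z points along the fingers, y is the line along which they close (so a half turn about z gives the same grasp; the last joint's range is limited). The gripper opens to 88 mm and grips with 3 to 60 N. Pads are 20 mm wide; open, the fingers measure 115 mm over their backs; the gripper's body (75 mm by 178 mm) begins 61 mm behind the grasp point.
Start: joints at [1.185, 0.477, 0.022, 1.555, -0.011, 1.109, -0.083], TCP at [0.185, -0.649, 0.223] pointing down, gripper open.
Joint ranges: [-2.96, 2.96], [-0.34, 2.1], [-1.41, 1.46], [0.24, 2.44], [-1.37, 4.51], [0.17, 1.92], [-2.96, 2.96]. Speed limits (rad/s): [2.39, 2.39, 3.14, 3.14, 3.14, 3.14, 3.14].

## Interface

Orientations are given as a rotation vector (axis times angle).
In Python, from cell import telemetry, vision, order gives the robot as it stands.
- The arm moves only by the tool play_rows, never from a script. Its argument "series" is text: rows parted by semicolons, each of 7 numbers parted by spaces: the shift along the tool's x, y, z in units of 40 mm (1.0 is 40 mm), then the turn, a rotation vector about the tool's x, y, z in units of 5 degrees (1.0 is 5 degrees), then the closure in counts, from 0 (fully open) to 255 (shut). In form: x y z ax ay az gripper; .... A call has exactly 8 rows; each row is the pose to reach, as a shift and turn from the pose commanded when the call began, along the tool's axes at that moment; what a row does not reach only later rows make up. A row lasts 1/10 s, in which the tool goes at most 50 mm and 8.59 degrees, less where a joint would pass 70% of its speed; a pose out of reach is approached as far as the arm can. A call with a gripper value outside its range is refused whole. The fingers move at their own pace and stop on an object; the grip force is fixed at half the most. Time passes only in rows, so rows that repeat a pose let the fingers close, or fill a call up. It gives the time, the measured TCP pose, the force, the opening and the grip force at its end, in the units of the state.
- telemetry.sense(): the state, without advancing time (a new reading comes with each control period).
- vision.get_image(name): name is "scene" or "top"; returns (picture, depth): 420x560x3 uint8, red, green, blue; 420x560 float32, m along the optical axis (not along the pixel's ray), 0 where there is no reading.
- vision.camera_params(name): a dict with "fx", "fy", "cx", "cy" (pixels), "R" (3x3) and "t" (3): a world point X has camera coordinates R X + t. Camera axes: x right, y down, z forward; pixel columns grow to the right and rows downward; lengths in m; the calibration is good to about 2 mm. A picture is of the moment at which its call begins. camera_params takes no time and is no camera call.
- order.close_job(): hands the job in; it is judged then, once.
The state is a dict: "time": time; "joints": joint angles; "dq": joint speeds; "effort": joint torques, N m; "eef_pos": TCP position; "orientation": TCP orientation; "ft_force": force on the tool from outside, world axes, zero at the start; "torque": the same for the moment, N m; "grip_width": opening from 0.0 (shut) to 1.0 (fully open); "gripper_force": force on a finger pad.
Only numpy, scipy, OpenCV 4.12 (cv2) and the standard library are available. Lean on these libraries where they do the work, as an engineer would, in place of code of your own. Each camera call takes 0.05 s, during which the arm holds its last target. There are 200 camera calls.

## Task

The shoe-drying cage is shut by a sagging barrel bolt whose broad nose hooks behind the bent-up lip of its keeper: grip its red knob, lift the bolt slightly and, keeping it lifted, draw it fully back without wrenching it against the keeper. Then pull the sprung gate open by the same knob until its free edge stands about 10 cm out, so that I can reach the shoes, and finish still gripping the knob, holding the gate ajar there. Leave the polish jar, hammer and wooden last alone.

Things in the scene. Friction and masses are not known exactly. Their poses are not given: they have to be found in the camera images.
- bolt_knob (a point): Middle of the bolt's red knob: a lying cylinder, diameter 14, length 36 mm, pointing straight out of the gate, 56 mm before the gate's face, free all round for fingers from above (cage top 40 mm higher; keeper 40 mm off along the bolt and 22 mm nearer the gate). Axes: +y along the bolt, away from the keeper (the way it is drawn), -x out along the knob, z up. It turns freely in the fingers.
- bolt (a joint): How far the bolt is drawn back in its barrel, m: 0 fully shot, 0.054 fully drawn (stop). It stays where it is left (about 1.2 N of friction). The nose comes out of the keeper beyond 0.043. While the bolt sags, the nose catches on the lip at about 0.008.
- barrel: The bolt's barrel on its dark plate (100 x 30 mm), hung by one brass screw at the rear on the gate's face: origin there, +y along the bolt away from the keeper, z up. At rest it sags nose down by 0.10 rad; lifted at the knob (about 3 N) it tips up to 0.12 rad nose up, and falls back if let go. Raising the knob 7.5 mm from rest levels it; the nose passes the keeper with the knob raised 4 to 12 mm.
- bolt_nose (a point): Centre of the bolt's nose: a mushroomed head 24 mm in diameter and 12 mm long on the end of the 11 mm rod, 77 mm along -y of the bolt from the knob and 40 mm nearer the gate's face than the knob's middle.
- keeper: The keeper: a steel hoop 22 mm wide (along the bolt) and 56 mm high on the front of the cage's right post, reaching 35 mm out. The bolt's rod passes through it; the nose lies just beyond it. Origin on the post's face, in the middle of its width, at the height of the level bolt (210 mm above the bench); -x out of the cage, +y towards the gate's hinge.
- keeper_lip (a point): Top of the keeper's bent lip: the edge of its lower leg on the side away from the gate is turned up and stands 7.5 mm high, straight across under the rod and behind the nose. At rest it overlaps the nose by about 7 mm.
- gate (a joint): Angle of the gate, rad: 0 shut, growing as its free edge swings out towards the robot; up to 1.4. About 0.03 of play while bolted. A spring in the hinges closes it: about 0.5 N m when shut, 0.7 N m at 0.35 (some 3 N at the knob). 0.35 puts the free edge about 10 cm out.
- gate_hinge (a point): Point on the gate's vertical hinge line, at the left end of the cage's front, at the height of the level bolt; turns with the gate: -y along the gate to its free edge, -x out of its front. The knob is 54 mm in front of this line and 252 mm (bolt shot) or 198 mm (drawn) along the gate from it.
- gate_edge (a point): The gate's free edge (front corner of the latch stile) at the height of the level bolt, 285 mm from the hinge line.
- cage: The bench-top drying cage: green timber frame with wire mesh, 220 deep x 380 wide x 242 mm high, fixed to the bench, a pair of black shoes inside. Origin: centre of its underside. -x faces out of its front (the gate side, towards the robot), +y towards the hinge side, z up.
- jar_center (a point): Middle of a polish jar with a black lid, 66 mm in diameter, 58 mm high, standing on the bench. Leave it.
- hammer_center (a point): Middle of a shoemaker's hammer lying on the bench, 250 mm long along its x (head at +x), 34 mm high. Leave it.
- last_center (a point): Middle of a wooden shoe last standing sole down, 257 mm long along its x, 90 mm wide, 98 mm high, origin 45 mm up. Leave it.

How it is judged:
On the way:
1. the bolt is lifted over the lip and drawn back clear of the keeper (value of joint bolt above 0.046 m), for 0.1 s.
At the end, for the whole second after the job is handed in: The bolt is still drawn back over 40 mm; the gate stands still (under 0.05 rad/s) at 0.24 to 0.48 rad, its free edge about 7 to 13 cm out; the fingers grip the knob (over 2 N on the bolt, grasp point within 35 mm of the knob's middle) and so hold the sprung gate (value of joint bolt above 0.04 m and value of joint gate between 0.24 and 0.48 rad and velocity of joint gate between -0.05 and 0.05 rad/s and contact force between the fingers and barrel above 2 N and distance between the grasp point and bolt_knob below 0.035 m); the arm keeps its last pose, push and grip.
It fails at once if the bolt is wrenched against the keeper (more than 40 N) (contact force between barrel and keeper above 40 N).
It fails at once if the polish jar is disturbed (distance of jar_center from where it was at the start of the episode above 0.02 m).
It fails at once if the hammer is disturbed (distance of hammer_center from where it was at the start of the episode above 0.02 m).
It fails at once if the last is disturbed (distance of last_center from where it was at the start of the episode above 0.02 m).
It also fails if it takes over 40 s, if anything falls off the work surface, if the arm or the gripper's body presses on something with over 40 N, if the wrist force passes 120 N, or if a joint passes its speed limit or range.

## Working session

There is one attempt and no reset: what is moved stays moved. The work goes in short steps, Python scripts to look and compute and a tool call to move; the robot and the scene stay as the last step left them, time stands still between calls to the robot, and variables do not carry over. Pictures are saved under pics/ and viewed, at most 10 in all, crops included, and the job is handed in when it is done.

Besides the shell and the picture viewer there is one more tool, called as name(argument=value, ...), one argument or row to a line, values as JSON. play_rows: Moves the arm, as the interface text tells. Its arguments: {"type":"object","properties":{"series":{"type":"string"}},"required":["series"]}

```bash
mkdir -p pics
cat > h.py <<'E'
import numpy as np, cv2
from cell import telemetry, vision, order
def shot(n,tag):
    im,d=vision.get_image(n); cv2.imwrite(f'pics/{tag}.png',im[:,:,::-1]); np.save(f'pics/{tag}.npy',d); return im,d
def world(n,u,v,z):
    p=vision.camera_params(n); c=np.array([(u-p['cx'])/p['fx']*z,(v-p['cy'])/p['fy']*z,z])
    return np.array(p['R']).T@(c-np.array(p['t']))
def cloud(n,d,mask):
    v,u=np.where(mask&(d>0)); z=d[v,u]
    p=vision.camera_params(n); c=np.c_[(u-p['cx'])/p['fx']*z,(v-p['cy'])/p['fy']*z,z]
    return (c-np.array(p['t']))@np.array(p['R'])
def red(im):
    a=im.astype(int); return (a[...,0]>110)&(a[...,1]<70)&(a[...,2]<70)
E
python3 - <<'E'
from h import *
np.set_printoptions(precision=4,suppress=True)
s=telemetry.sense(); print(s)
for n in('scene','top'):
    im,d=shot(n,n+'0'); m=red(im); v,u=np.where(m)
    print(n,m.sum(), u.min() if len(u) else 0,u.max() if len(u) else 0,v.min() if len(u) else 0,v.max() if len(u) else 0)
    c=cloud(n,d,m)
    if len(c): print(np.median(c,0),c.min(0),c.max(0))
E
```

```text
{'time': 0.0, 'joints': array([ 1.1849,  0.4778,  0.0224,  1.5564, -0.0115,  1.1093, -0.0831]), 'dq': array([ 0.0011, -0.0009,  0.0006, -0.0001,  0.0004, -0.0019,  0.0001]), 'effort': array([ -0.0005, -58.2848,   1.5344, -27.2604,  -0.0544,   0.0169,
         0.0001]), 'eef_pos': array([ 0.1849, -0.6486,  0.2217]), 'orientation': array([-3.1096, -0.4347,  0.0006]), 'ft_force': array([ 0.3768, -0.1332,  0.1328]), 'torque': array([-0.0045,  0.0182,  0.01  ]), 'gripper_force': 0.0, 'grip_width': 1.0019106615905011}
scene 2384 0 421 10 368
[ 0.615  -0.6727  0.0496] [-0.5971 -0.9181 -0.0043] [0.9989 0.8347 0.4487]
top 970 28 559 156 418
[ 0.5613 -0.65    0.0521] [-0.0036 -0.7856 -0.0053] [0.7981 0.6052 0.3329]
```

```bash
python3 -c "
import cv2
for n in('scene','top'): cv2.imwrite('pics/'+n+'0b.png',cv2.resize(cv2.imread('pics/'+n+'0.png'),(800,600),interpolation=cv2.INTER_CUBIC))"
```

```text
(no output)
```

View pics/scene0b.png

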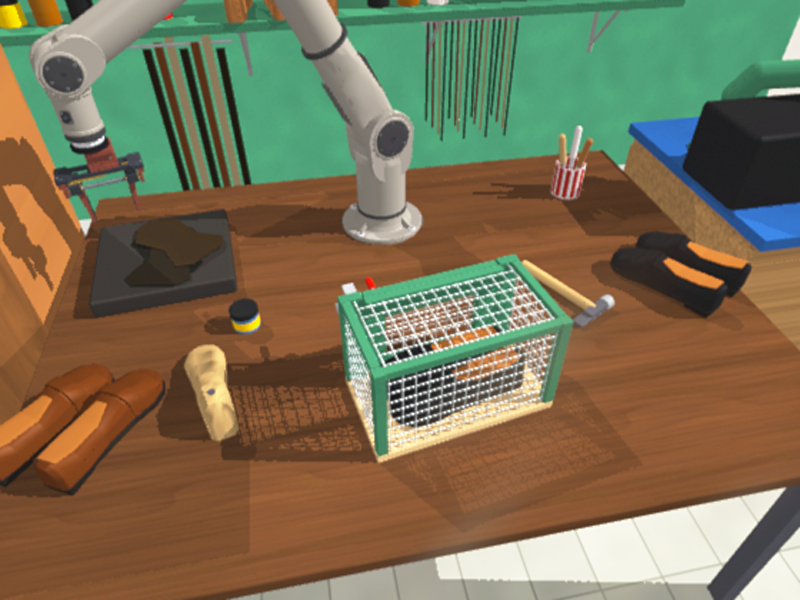

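View pics/top0b.png

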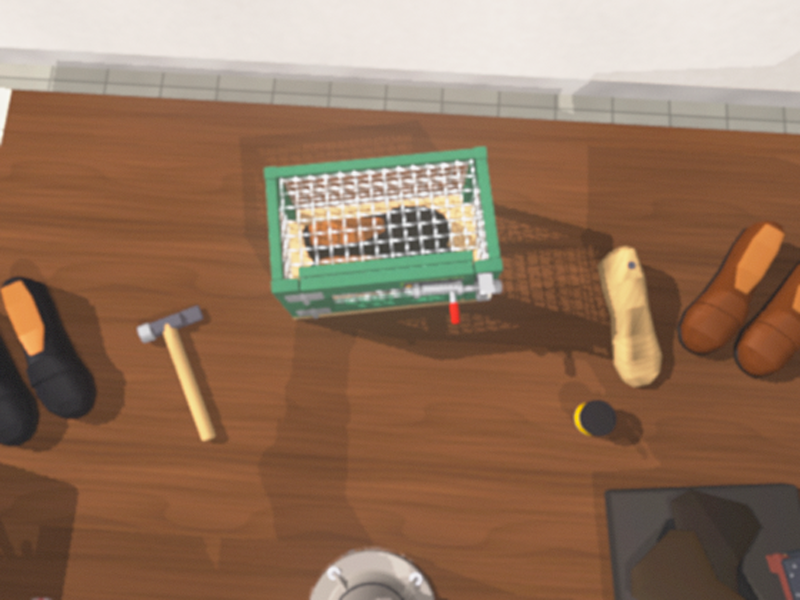

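The scene view shows the cage with the red knob at about (370,284) in the enlarged picture. The top view shows the knob at (455,311), the keeper at (488,287), and cage-top corners at roughly (265,168), (485,149), (500,268) and (274,290). The jar is at (597,418), the last at (630,315) and the hammer at (180,370).

Run:
```python
from h import *
np.set_printoptions(precision=4,suppress=True)
for n,(u0,u1,v0,v1) in {'top':(300,335,195,235),'scene':(245,275,185,212)}.items():
    im=cv2.imread(f'pics/{n}0.png')[:,:,::-1]; d=np.load(f'pics/{n}0.npy')
    m=np.zeros(d.shape,bool); m[v0:v1,u0:u1]=1; m&=red(im); v,u=np.where(m)
    c=cloud(n,d,m); print(n,m.sum(),u.min(),u.max(),v.min(),v.max()); print(np.median(c,0),c.min(0),c.max(0))
    if n=='top':
        c=c[c[:,2]>.15]; w,V=np.linalg.eigh(np.cov(c[:,:2].T)); print('knob axis',V[:,1],c.mean(0))
im=cv2.imread('pics/top0.png').astype(int); d=np.load('pics/top0.npy')
g=(im[...,1]>im[...,2]+40)&(im[...,1]>im[...,0]+15); g[:90]=0;g[230:]=0;g[:,:170]=0;g[:,365:]=0
v,u=np.where(g&(d>0)); c=cloud('top',d,g); k=abs(c[:,2]-.242)<.008
print(k.sum(), np.median(c[k],0))
r=cv2.minAreaRect(c[k][:,:2].astype(np.float32)); print(r, cv2.boxPoints(r))
big=cv2.resize(cv2.imread('pics/top0.png')[180:240,280:360],(800,600),interpolation=cv2.INTER_CUBIC); cv2.imwrite('pics/crop.png',big)
```

```text
top 99 314 322 213 227
[ 0.5325 -0.1098  0.2065] [ 0.512  -0.1351 -0.0053] [ 0.5883 -0.1001  0.2134]
knob axis [-0.9876 -0.1573] [ 0.528  -0.1073  0.2078]
scene 37 255 262 194 201
[ 0.5313 -0.1094  0.2099] [ 0.2697 -0.1157 -0.0001] [ 0.5475 -0.0871  0.2136]
4377 [0.6097 0.0167 0.2415]
((0.6760246157646179, 0.024163365364074707), (0.22063736617565155, 0.37676385045051575), 9.702234268188477) [[ 0.5355  0.1913]
 [ 0.599  -0.1801]
 [ 0.8165 -0.1429]
 [ 0.753   0.2284]]
```

View pics/crop.png

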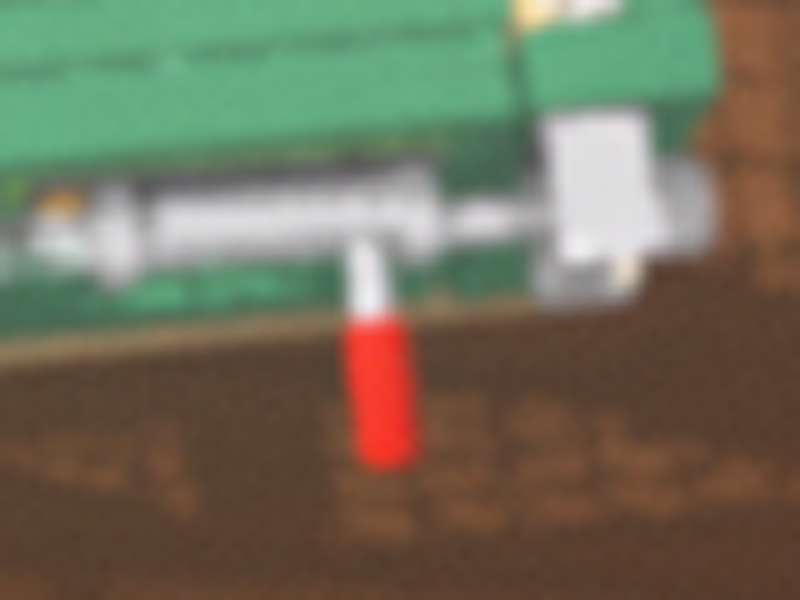

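The enlarged crop shows the red knob spanning (345–420, 318–470), so its centre is at about pixel (318.2, 219.4) of the original. The keeper is to its right at (600,190) and nothing crowds the knob. The cage yaw is about 0.169 rad and the knob sits about 55 mm in front of the face, which matches the 56 mm given.

```bash
cat >> h.py <<'E'
from scipy.spatial.transform import Rotation as Ro
np.set_printoptions(precision=3,suppress=True)
YAW=0.169
def todo(p,yaw,s=None,o=None):
    """shift, turn in row units from the state to TCP p, tool x at yaw, z down"""
    s=s or telemetry.sense(); R=Ro.from_rotvec(s['orientation'] if o is None else o)
    T=Ro.from_euler('z',yaw)*Ro.from_euler('x',np.pi)
    print('shift',R.inv().apply(np.array(p)-s['eef_pos'])/.04,'turn',np.degrees((R.inv()*T).as_rotvec())/5)
E
python3 - <<'E'
from h import *
p=vision.camera_params('top'); C=-np.array(p['R']).T@np.array(p['t']); a=world('top',318.2,219.4,1.)-C
k=C+a*(.2095-C[2])/a[2]; print('cam',C,'knob',k)
x=np.array([np.cos(YAW),np.sin(YAW)]);y=np.array([-x[1],x[0]])
r=k[:2]-np.array([.599,-.1801]); print(r@x,r@y)
todo([k[0],k[1],.26],YAW)
E
```

```text
cam [ 0.317 -0.027  1.299] knob [ 0.529 -0.108  0.21 ]
-0.05726761371439759 0.0828772379302581
shift [ 11.968 -10.642  -0.94 ] turn [-0.018  0.002  1.246]
```

play_rows(
  series="0.5 -0.5 -0.9 0 0 0 0; 1.2 -1.1 -0.9 0 0 0.1 0; 2 -1.8 -0.9 0 0 0.2 0; 2.8 -2.5 -0.9 0 0 0.4 0; 3.6 -3.2 -0.9 0 0 0.6 0; 4.4 -3.9 -0.9 0 0 0.8 0; 5.2 -4.6 -0.9 0 0 1 0; 6 -5.3 -0.9 0 0 1.2 0",
)

```text
time: 0.9
eef_pos: [0.3583, -0.3777, 0.2585]
orientation: [-3.13, -0.27, 0.0]
ft_force: [-0.2, -0.8, -0.3]
grip_width: 0.996
gripper_force: 0.0
```

```bash
python3 -c "
from h import *
s=telemetry.sense();print(s['joints']);todo([.529,-.108,.26],YAW,s)"
```

```text
[ 0.788  0.193 -0.11   1.873  0.024  1.077 -0.73 ]
shift [ 5.361 -5.912 -0.038] turn [-0.003  0.003  0.037]
```

play_rows(
  series="0.6 -0.7 0 0 0 0 0; 1.4 -1.5 0 0 0 0 0; 2.2 -2.4 0 0 0 0 0; 3 -3.3 0 0 0 0 0; 3.8 -4.2 0 0 0 0 0; 4.6 -5.1 0 0 0 0 0; 5.1 -5.6 0 0 0 0 0; 5.36 -5.91 0 0 0 0.04 0",
)

```text
time: 1.7
eef_pos: [0.5294, -0.1064, 0.2584]
orientation: [-3.129, -0.272, -0.0]
ft_force: [-0.9, -0.5, 0.1]
grip_width: 1.002
gripper_force: 0.0
```

Run:
```python
from h import *
im,d=shot('top','t1'); s=telemetry.sense(); print(s['eef_pos'],s['orientation'],s['joints']);todo([.529,-.108,.26],YAW,s)
im2,_=shot('scene','s1')
a=cv2.resize(im[170:260,260:380],(800,600),interpolation=cv2.INTER_CUBIC); cv2.imwrite('pics/t1c.png',a[:,:,::-1])
a=cv2.resize(im2[120:240,190:350],(800,600),interpolation=cv2.INTER_CUBIC); cv2.imwrite('pics/s1c.png',a[:,:,::-1])
```

```text
[ 0.53  -0.105  0.258] [-3.127 -0.275 -0.001] [ 0.357  0.242 -0.326  1.818  0.084  1.094 -1.395]
shift [-0.042  0.079 -0.04 ] turn [-0.023 -0.01   0.071]
```

View pics/s1c.png

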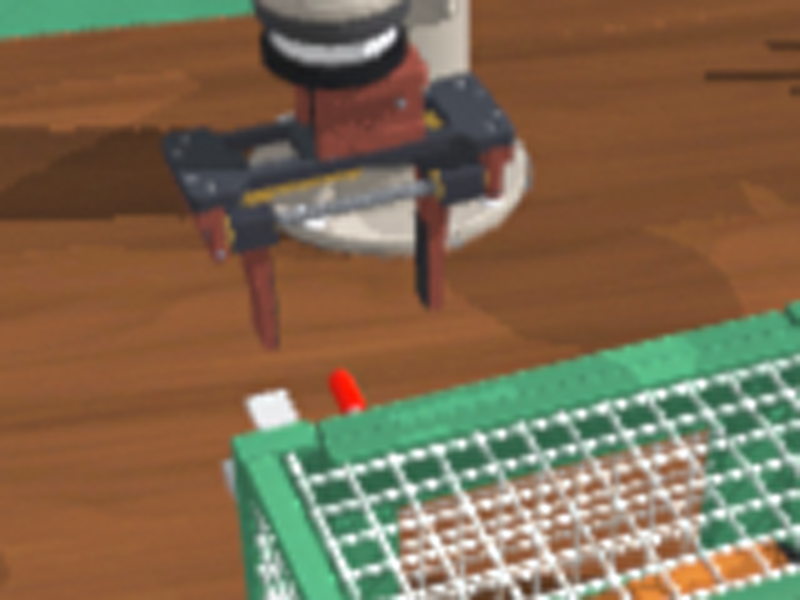

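The scene view shows the finger tips at (265,345) and (430,305), straddling the knob at (345,390). They have clear room to descend.

play_rows(
  series="-0.06 0.08 0.1 0 0 0.07 110; -0.06 0.08 0.3 0 0 0.07 110; -0.06 0.08 0.6 0 0 0.07 110; -0.06 0.08 0.9 0 0 0.07 110; -0.06 0.08 1.2 0 0 0.07 110; -0.06 0.08 1.5 0 0 0.07 110; -0.06 0.08 1.75 0 0 0.07 110; -0.06 0.08 1.87 0 0 0.07 110",
)

```text
time: 2.6
eef_pos: [0.5259, -0.1131, 0.1824]
orientation: [-3.131, -0.257, 0.003]
ft_force: [-0.8, 0.2, -0.6]
grip_width: 0.571
gripper_force: 0.0
```

play_rows(
  series="0 0 0 0 0 0 140; 0 0 0 0 0 0 170; 0 0 0 0 0 0 200; 0 0 0 0 0 0 230; 0 0 0 0 0 0 255; 0 0 0 0 0 0 255; 0 0 0 0 0 0 255; 0 0 0 0 0 0 255",
)

```text
time: 3.4
eef_pos: [0.5266, -0.1109, 0.1842]
orientation: [-3.129, -0.259, -0.001]
ft_force: [-0.4, 5.7, 0.9]
grip_width: 0.152
gripper_force: 30.0
```

Run:
```python
from h import *
im2,_=shot('scene','s2'); s=telemetry.sense(); print(s['time'],s['eef_pos'],s['orientation'],s['ft_force'],s['grip_width'],s['gripper_force'])
im,_=shot('top','t2')
a=cv2.resize(im2[150:230,220:300],(600,600),interpolation=cv2.INTER_CUBIC); cv2.imwrite('pics/s2c.png',a[:,:,::-1])
```

```text
3.45 [ 0.527 -0.111  0.184] [-3.129 -0.259 -0.001] [-1.678  5.466  1.77 ] 0.15310009194556357 29.997864067554474
```

View pics/s2c.png

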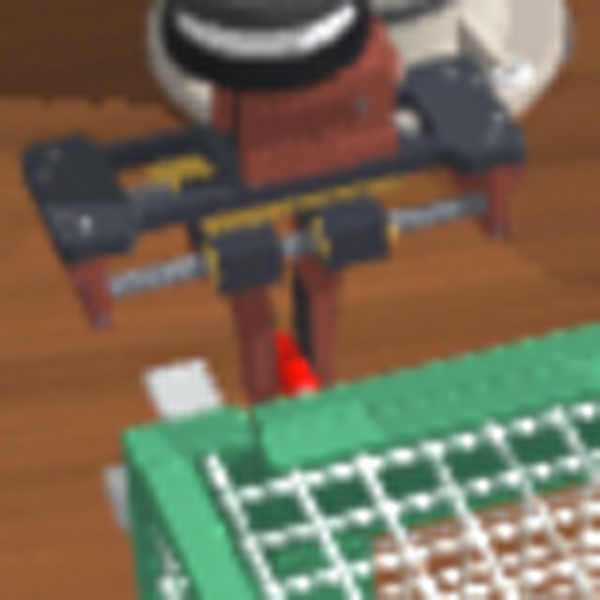

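The enlarged scene view shows both fingers closed on the red knob at (295,365). The 13.5 mm opening agrees with the 14 mm knob. Next is the lift of about 8 mm.

play_rows(
  series="0 0 -0.04 0 0 0 255; 0 0 -0.08 0 0 0 255; 0 0 -0.12 0 0 0 255; 0 0 -0.16 0 0 0 255; 0 0 -0.2 0 0 0 255; 0 0 -0.21 0 0 0 255; 0 0 -0.21 0 0 0 255; 0 0 -0.21 0 0 0 255",
)

```text
time: 4.3
eef_pos: [0.5263, -0.1113, 0.1917]
orientation: [-3.129, -0.259, 0.001]
ft_force: [1.1, 5.9, -5.2]
grip_width: 0.148
gripper_force: 30.0
```

Run:
```python
from h import *
for i in range(2):
    im,d=shot('top','t3'); s=telemetry.sense(); print(s['time'],s['eef_pos'],s['ft_force'],s['torque'],s['grip_width'])
im,d=shot('scene','s3')
def bolt(tag):
    d=np.load(f'pics/{tag}.npy'); return d
a,b=np.load('pics/t2.npy'),np.load('pics/t3.npy')
m=np.zeros(a.shape,bool); m[195:206,345:352]=1  # nose
for t in (np.load('pics/top0.npy'),a,b): c=cloud('top',t,m); print(np.median(c,0))
A=cv2.resize(im[150:230,220:300],(600,600),interpolation=cv2.INTER_CUBIC); cv2.imwrite('pics/s3c.png',A[:,:,::-1])
```

```text
4.35 [ 0.526 -0.111  0.192] [ 1.879  5.77  -4.226] [ 0.831 -0.276 -0.003] 0.15056322366650116
4.4 [ 0.526 -0.111  0.192] [ 0.813  5.627 -5.728] [ 0.881 -0.318  0.01 ] 0.151225604446988
[ 0.586 -0.178  0.202]
[ 0.485 -0.123  0.602]
[ 0.484 -0.122  0.61 ]
```

play_rows(
  series="0 -0.05 -0.01 0 0 0 255; 0 -0.1 -0.01 0 0 0 255; 0 -0.15 -0.01 0 0 0 255; 0 -0.2 -0.01 0 0 0 255; 0 -0.25 -0.01 0 0 0 255; 0 -0.3 -0.01 0 0 0 255; 0 -0.35 -0.01 0 0 0 255; 0 -0.4 -0.01 0 0 0 255",
)

```text
time: 5.25
eef_pos: [0.5237, -0.0973, 0.1925]
orientation: [3.131, 0.257, -0.0]
ft_force: [1.9, -1.1, -7.6]
grip_width: 0.153
gripper_force: 30.0
```

Drawn 14 mm with only about 1 N of drag, so the nose is past the lip. I'll keep drawing.

play_rows(
  series="0 -0.06 0 0 0 0 255; 0 -0.12 0 0 0 0 255; 0 -0.18 0 0 0 0 255; 0 -0.24 0 0 0 0 255; 0 -0.3 0 0 0 0 255; 0 -0.36 0 0 0 0 255; 0 -0.42 -0.01 0 0 0 255; 0 -0.48 -0.01 0 0 0 255",
)

```text
time: 6.05
eef_pos: [0.5207, -0.0783, 0.1932]
orientation: [3.131, 0.256, 0.0]
ft_force: [1.6, -1.6, -7.4]
grip_width: 0.147
gripper_force: 30.0
```

play_rows(
  series="0 -0.06 0.01 0 0 0 255; 0 -0.12 0.01 0 0 0 255; 0 -0.18 0.02 0 0 0 255; 0 -0.24 0.02 0 0 0 255; 0 -0.3 0.02 0 0 0 255; 0 -0.36 0.02 0 0 0 255; 0 -0.42 0.02 0 0 0 255; 0 -0.48 0.02 0 0 0 255",
)

```text
time: 6.85
eef_pos: [0.5177, -0.0593, 0.1924]
orientation: [3.131, 0.256, 0.0]
ft_force: [-0.4, -1.2, -3.0]
grip_width: 0.154
gripper_force: 30.0
```

Run:
```python
from h import *
s=telemetry.sense(); print(s['time'],s['eef_pos'],s['ft_force'],s['torque'],s['orientation'])
```

```text
6.85 [ 0.518 -0.059  0.192] [-0.381 -1.178 -3.037] [-0.187 -0.152 -0.   ] [3.131 0.256 0.   ]
```

The bolt is drawn about 53 mm, at the stop within error and with low force. Now I'll swing the gate about its hinge, with the tool turning along with it.

play_rows(
  series="0 -0.02 0 0 0 0 255; -0.11 -0.05 0 0 0 0.26 255; -0.22 -0.085 0 0 0 0.52 255; -0.33 -0.12 0 0 0 0.77 255; -0.44 -0.16 0 0 0 1.03 255; -0.55 -0.2 0 0 0 1.29 255; -0.65 -0.245 0 0 0 1.55 255; -0.76 -0.29 0 0 0 1.8 255",
)

```text
time: 7.65
eef_pos: [0.4855, -0.0529, 0.1924]
orientation: [3.142, 0.007, 0.001]
ft_force: [2.9, 1.6, -4.1]
grip_width: 0.151
gripper_force: 30.0
```

Run:
```python
from h import *
im,d=shot('top','t4'); s=telemetry.sense(); print(s['time'],s['eef_pos'],s['ft_force'],s['torque'],s['orientation'],s['joints'],s['grip_width'])
```

```text
7.7 [ 0.485 -0.053  0.192] [ 1.47   1.425 -2.143] [ 0.305 -0.42  -0.072] [ 3.142  0.006 -0.001] [ 0.269  0.225 -0.329  2.007  0.09   0.924 -1.674] 0.15137418192448043
```

play_rows(
  series="-0.11 -0.03 0 0 0 0.26 255; -0.22 -0.065 0 0 0 0.52 255; -0.33 -0.1 0 0 0 0.77 255; -0.44 -0.14 0 0 0 1.03 255; -0.55 -0.18 0 0 0 1.29 255; -0.7 -0.245 0 0 0 1.65 255; -0.82 -0.3 0 0 0 1.95 255; -0.93 -0.355 0 0 0 2.23 255",
)

```text
time: 8.5
eef_pos: [0.4481, -0.039, 0.1923]
orientation: [3.127, -0.298, 0.0]
ft_force: [3.6, -0.3, -4.4]
grip_width: 0.148
gripper_force: 30.0
```

play_rows(
  series="0 0 0 0 0 0 255; 0 0 0 0 0 0 255; 0 0 0 0 0 0 255; 0 0 0 0 0 0 255; 0 0 0 0 0 0 255; 0 0 0 0 0 0 255; 0 0 0 0 0 0 255; 0 0 0 0 0 0 255",
)

```text
time: 9.3
eef_pos: [0.4485, -0.0392, 0.1923]
orientation: [3.128, -0.296, 0.0]
ft_force: [2.3, -0.1, -2.8]
grip_width: 0.149
gripper_force: 30.0
```

Run:
```python
from h import *
im,d=shot('top','t5'); s=telemetry.sense(); print(s['time'],s['eef_pos'],s['ft_force'],s['torque'],s['orientation'],s['joints'],s['grip_width'],s['gripper_force'])
im2,_=shot('scene','s5')
a=np.hstack([cv2.resize(im[150:270,240:360],(400,400)),cv2.resize(im2[130:250,200:320],(400,400))]); cv2.imwrite('pics/f.png',a[:,:,::-1])
```

```text
9.35 [ 0.448 -0.039  0.192] [ 2.961 -0.467 -4.259] [-0.05  -0.613  0.009] [ 3.128 -0.295  0.   ] [ 0.241  0.161 -0.321  2.086  0.065  0.904 -1.875] 0.14872664451609288 30.003477036952972
```

View pics/f.png

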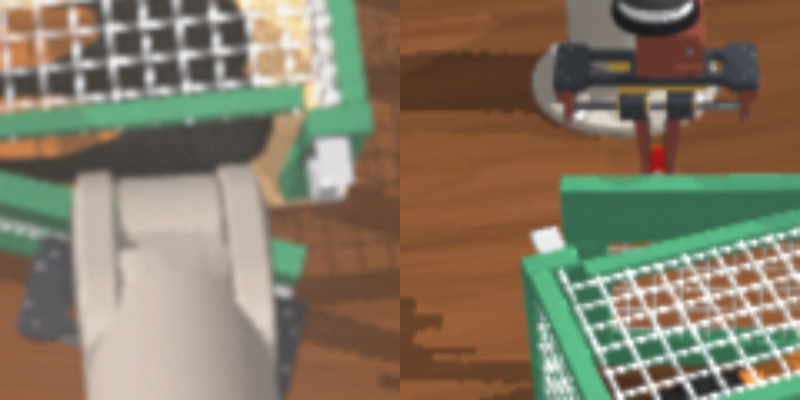

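The pictures show the gate standing well open: its free edge is at (305,250) in the top view, clear of the keeper at (330,170). The red knob is still between the fingers at (655,160) in the scene view. Everything is still, with about 3 N on the hand, so I'm handing in.

```bash
python3 -c "
from cell import order; print(order.close_job())"
```

```text
the job is handed in; nothing more can be done
None
```

I lifted the bolt over the lip and drew it about 53 mm. The gate now stands at an estimated 0.35 rad, its free edge about 10 cm out, with the gripper still holding the knob. I kept clear of the jar, hammer and last; the job is handed in, but no verdict came back.

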